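# Clamp a glued plywood bracket: hang it over the clamp bar, then five clicks and hold

### The job

The upside-down U of plywood is a freshly glued saddle bracket: lower it gently astride the bar of the lever clamp, between the two cork-faced jaws with its broad faces towards the corks, so that it sits down on the bar, and let go of it. Then take the clamp's ratchet lever and swing it outward and down by five clicks from fully open, no more and no fewer, so that the jaws pinch the bracket, and finish with your hand still holding the lever there while the glue grabs. Do not drop the bracket or shift the other things on the table.

Things in the scene. Friction and masses are not known exactly. Their poses are not given: they have to be found in the camera images.
- bracket_center (a point): centre (half-way up) of the glued plywood bracket, an upside-down U standing on its two legs: 50 mm wide along its x, 24 mm thick (y), 84 mm tall (z), about 60 g. Slot between the legs 22 mm wide (x), open below and through the thickness, 44 mm high; the solid bridge above is 40 mm high, its underside 2 mm above this point. The only U among the plywood pieces
- bar_top (a point): point on top of the clamp's bar, 100 mm above the table, midway between the open jaws. Axes: y along the bar from lever end to fixed jaw, z up, x across; the clamp is fixed, turned up to 0.3 rad. Bar 12 mm wide (x), 22 mm high, free air beside and below. Bracket home: slot over the bar, its x along this x (either way round), bridge resting on the bar, bracket_center 2 mm below this point and near x = y = 0
- fixed_face (a point): centre of the fixed jaw's cork face, 17 mm from bar_top along +y and 22 mm higher. Cork 34 mm wide (x), 30 mm high, from 7 to 37 mm above the bar; the jaw is 26 mm wide, its top 38 mm above the bar
- pad_face (a point): centre of the moving jaw's cork face (34 x 30 mm, on a sprung pad), 17 mm from bar_top along -y with the lever open: the open gap is 34 mm. It advances 20 mm per rad of the lever; once the bracket is pinched against the fixed jaw (after about 10 mm) its spring pushes 3 N per mm. The clamp's head behind it starts 52 mm from bar_top and rises to 63 mm above the bar (toothed wheel 84 mm)
- lever_pivot (a point): axis of the lever, which turns about the clamp's x through this point: 95 mm from bar_top along -y and 48 mm higher (148 mm above the table)
- lever_knob (a point): centre of the black ball knob (32 mm across) at the lever's end, 135 mm from lever_pivot, in the vertical plane of the bar; the lever is a steel rod 10 mm thick, free on both sides. Open, it leans 75 degrees above horizontal, up and away from the jaws (-y), and it swings further away and down. The knob can be pinched from above across the clamp's x, the hand turning with the lever as it swings (a hand kept straight twists on it and binds), or pushed
- lever (a joint): lever angle, rad: 0 open (start), grows outward and down, end stop 1.32. A sprung pawl clicks into a toothed wheel every 9 degrees (0.157 rad): the push at the knob grows to 5 to 10 N, then suddenly gives way. Click k gives way about 0.07 to 0.05 rad before k x 0.157, and let go the lever rests on that tooth at k x 0.157; it cannot go back past a click. Fifth tooth 0.785; the sixth click begins to give way at 0.87
- blank: solid plywood block, upright, 50 x 24 x 84 mm, same outline as the bracket but with no slot (leave alone); origin under its centre
- ell: plywood L-shaped offcut standing on its 50 mm foot, 24 mm thick, 84 mm tall (leave alone); origin under its centre
- glue: white glue bottle with a cap, 56 mm across, 170 mm tall (leave alone); origin under its centre
- tape: roll of masking tape lying flat, 100 mm across, 24 mm tall (leave alone); origin under its centre
- sander: cork sanding block 110 x 65 x 26 mm (leave alone); origin under its centre
- mug: white mug, 80 mm across, 95 mm tall (leave alone); origin under its centre
- ruler: steel rule 310 x 30 mm lying flat (leave alone); origin under its centre
- mallet: mallet lying flat, 260 mm long (leave alone); origin under it
Mind the look-alikes: they are no part of the job. What is shaped like the part that bears bracket_center but pink is not meant.

How it is judged:
By the outcome, as a careful person would: the job done as asked, in the order asked, and still so for the second after the job is handed in, while the arm keeps its last pose, push and grip.
It also fails if it takes over 72 s, if anything falls off the work surface, if the arm or the gripper's body presses on something with over 40 N, if the wrist force passes 120 N, or if a joint passes its speed limit or range.

### The arm

A 7-joint arm with a two-finger parallel gripper is mounted at the origin on the work surface. World frame = base frame: x ahead of the robot, y to its left, z up, the work surface at z = 0. Lengths are in m, angles in rad, forces in N, time in s.
With the tool pointing down it reaches from about 0.35 to 0.9 m from the base axis. Payload 8.1 kg.
Tool frame: the origin (TCP) lies between the finger pads; the fingertips stand ahead of it and the grasp point (between the pads) is the TCP (arm.nose_length is the z of the fingertips in the tool frame, in m); z points along the fingers, y is the line along which they close (so a half turn about z gives the same grasp; the last joint's range is limited). The gripper opens to 92 mm and grips with 3 to 60 N. Pads are 19 mm wide; open, the fingers measure 130 mm over their backs; the gripper's body (75 mm by 190 mm) begins 47 mm behind the grasp point.
Start: joints at [-1.282, 0.434, 0.025, 1.573, -0.012, 1.134, -0.075], TCP at [0.239, 0.578, 0.246] pointing down, gripper open.
Joint ranges: [-2.62, 2.62], [-0.44, 2.09], [-1.27, 1.32], [0.08, 2.57], [-1.32, 4.46], [0.12, 2], [-2.74, 2.74]. Speed limits (rad/s): [2.22, 2.22, 3.01, 3.01, 3.14, 3.14, 3.14].

### API

Orientations are given as a rotation vector (axis times angle).
In Python, from cell import sensors, optics, arm gives the robot as it stands.
- The arm moves only by the tool arm_command, never from a script. Its argument "deltas" is one flat list of numbers, 7 for each row, row after row: the turn, a rotation vector about the world's x, y, z as a fraction of full scale, then the shift along the world's x, y, z as a fraction of full scale, then the finger opening in mm, from 0 to 91.8. In form: [wx, wy, wz, dx, dy, dz, fingers, wx, wy, wz, dx, dy, dz, fingers, ...]. A call has 1 to 20 rows; each row is the pose to reach, as a shift and turn from the pose commanded when the call began; what a row does not reach only later rows make up. Full scale, the value 1, is 1 m for a shift and 90 degrees for a turn. A row lasts 1/10 s, in which the tool goes at most 50 mm and 8.59 degrees, less where a joint would pass 70% of its speed; a pose out of reach is approached as far as the arm can. A call with a number of a shift or a turn outside -1 to 1 is refused whole. A call with a gripper value outside its range is refused whole. The fingers move at their own pace and stop on an object; "force" is the grip in N (left out, the last holds). Time passes only in rows, so rows that repeat a pose let the fingers close. It gives the time, the measured TCP pose, the force, the opening and the grip force at its end, in the units of the state.
- sensors.observe(): the state, without advancing time (a new reading comes with each control period).
- optics.get_image(name): name is "scene" or "top" or "wrist"; returns the picture (480x640x3 uint8, blue, green, red); there is no depth.
- optics.calibration(name): a dict with "camera_matrix" (3x3 intrinsics, pixels), "D" ([k1, k2, p1, p2, k3] as OpenCV has them; the pictures are not rectified), "rvec" (rotation vector, rad) and "tvec" (3), from world to camera coordinates, as OpenCV has them. Camera axes: x right, y down, z forward; pixel columns grow to the right and rows downward; lengths in m; the calibration is good to about 2 mm. A picture is of the moment at which its call begins: read the wrist's pose just before it. calibration takes no time and is no camera call; for the wrist camera it gives the pose at the moment of the call.
- arm.sign_off(): hands the job in; it is judged then, once.
The state is a dict: "clock": time; "joints": joint angles; "dq": joint speeds; "joint_efforts": joint torques, N m; "position": TCP position; "ee_rot": TCP orientation; "force": force on the tool from outside, world axes, zero at the start; "ft_torque": the same for the moment, N m; "width": opening from 0.0 (shut) to 1.0 (fully open); "gripper_force": force on a finger pad.
Only numpy, scipy, OpenCV 4.12 (cv2) and the standard library are available. Lean on these libraries where they do the work, as an engineer would, in place of code of your own. Each camera call takes 0.05 s, during which the arm holds its last target. There are 200 camera calls.

## Working session

There is one attempt and no reset: what is moved stays moved. The work goes in short steps, Python scripts to look and compute and a tool call to move; the robot and the scene stay as the last step left them, time stands still between calls to the robot, and variables do not carry over. Pictures are saved under pics/ and viewed, at most 10 in all, crops included, and the job is handed in when it is done.

Besides the shell and the picture viewer there is one more tool, called after "Call:" as name(argument=value, ...) on one line, values as JSON. arm_command: Moves the arm, as the interface text tells. Its arguments: {"type":"object","properties":{"deltas":{"type":"array","items":{"type":"number"}},"force":{"type":"number"}},"required":["deltas"]}

```bash
mkdir -p pics; cat > h.py <<'E'
import numpy as np, cv2
from cell import sensors, optics, arm
def snap(n,f):
    c=optics.calibration(n); im=optics.get_image(n); cv2.imwrite('pics/'+f,im); return im,c
def cam(c):
    K=np.array(c["camera_matrix"],float);D=np.array(c["D"],float);R=cv2.Rodrigues(np.array(c["rvec"],float))[0];t=np.array(c["tvec"],float).ravel()
    return K,D,R,t
def ray(c,uv):
    K,D,R,t=cam(c);p=cv2.undistortPoints(np.array([[uv]],float),K,D)[0,0]
    d=R.T@np.array([p[0],p[1],1]);return -R.T@t,d/np.linalg.norm(d)
def onz(c,uv,z):
    o,d=ray(c,uv);return o+d*(z-o[2])/d[2]
def tri(obs):
    A=np.zeros((3,3));b=np.zeros(3)
    for c,uv in obs:
        o,d=ray(c,uv);P=np.eye(3)-np.outer(d,d);A+=P;b+=P@o
    x=np.linalg.solve(A,b)
    return x,[np.linalg.norm((np.eye(3)-np.outer(d,d))@(x-o)) for o,d in (ray(c,uv) for c,uv in obs)]
def proj(c,p):
    return cv2.projectPoints(np.array(p,float).reshape(-1,1,3),np.array(c["rvec"],float),np.array(c["tvec"],float),np.array(c["camera_matrix"],float),np.array(c["D"],float))[0].reshape(-1,2)
E
python3 - <<'E'
from h import *
import pickle
d={}
for n in("scene","top","wrist"):
    im,c=snap(n,n+"0.png"); d[n]=c
    print(n,ray(c,(320,240)))
pickle.dump(d,open('c.pkl','wb'))
print(sensors.observe(),arm.nose_length)
E
```

```text
scene (array([1.14667818, 0.55531877, 0.94304295]), array([-0.53554869, -0.48985905, -0.68791402]))
top (array([ 0.45227261, -0.02389173,  1.28755465]), array([ 0.06367213,  0.03992315, -0.997172  ]))
wrist (array([0.16150901, 0.60904796, 0.38383618]), array([ 0.2814107 , -0.10965252, -0.95330181]))
{'clock': 0.15, 'joints': array([-1.28158066,  0.4350559 ,  0.02498107,  1.5738695 , -0.01161371,
        1.13399985, -0.07509027]), 'dq': array([-0.00057787, -0.0020726 ,  0.00041511, -0.00332384,  0.00053363,
        0.00029937,  0.00085933]), 'joint_efforts': array([ 1.25364961e-03, -6.68258142e+01,  9.85705331e-01, -3.14693999e+01,
       -6.05278811e-02,  3.93924932e-02,  1.51892145e-04]), 'position': array([0.23857083, 0.57728776, 0.24513688]), 'ee_rot': array([-6.11616392e-01, -3.08134559e+00,  1.85338715e-03]), 'force': array([ 0.64781594, -0.53824582, -0.85554848]), 'ft_torque': array([-0.01810367, -0.04720514,  0.00281321]), 'gripper_force': 0.0, 'width': 1.0000995659612122} 0.019
```

View pics/scene0.png

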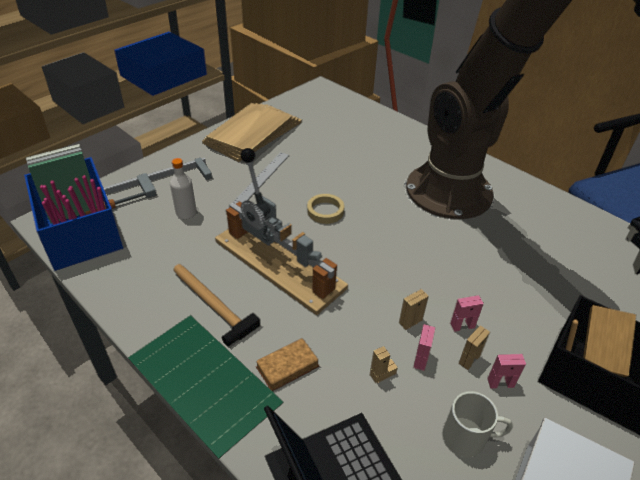

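View pics/top0.png

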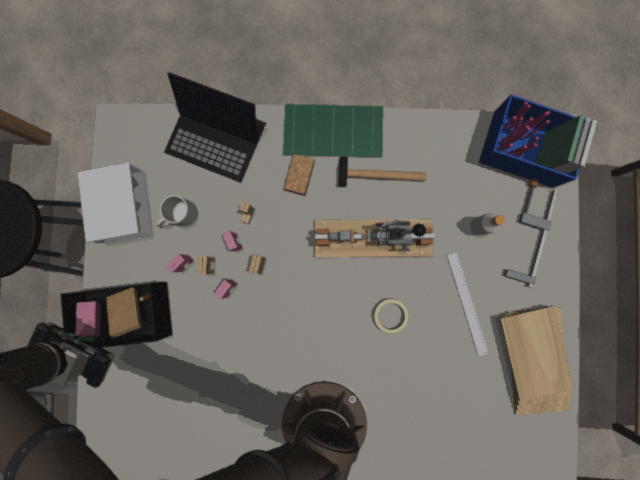

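The scene shows the clamp in the centre, with the knob at (249,155). The plywood candidates are at (413,309) and (475,347), the ell is at (383,364), and there are three pink decoys. Next I'll zoom in on both areas.

```bash
python3 - <<'E'
import cv2,numpy as np
s=cv2.imread('pics/scene0.png');t=cv2.imread('pics/top0.png')
a=cv2.resize(s[280:400,360:530],(800,565),interpolation=cv2.INTER_CUBIC)
b=cv2.resize(t[205:275,305:445],(800,400),interpolation=cv2.INTER_CUBIC)
c=cv2.resize(t[195:305,160:275],(400,383),interpolation=cv2.INTER_CUBIC)
d=cv2.resize(s[140:315,205:355],(0,0),fx=3,fy=3,interpolation=cv2.INTER_CUBIC)
cv2.imwrite('pics/a.png',np.clip(a*1.5,0,255))
x=np.zeros((600,800,3),np.uint8)
x[:525,:450]=d; x[:175,450:800]=cv2.resize(b,(350,175)); x[180:515,450:800]=cv2.resize(c,(350,335))
cv2.imwrite('pics/b.png',np.clip(x*1.5,0,255))
E
```

```text
[ WARN:0@0.036] global loadsave.cpp:1063 imwrite_ Unsupported depth image for selected encoder is fallbacked to CV_8U.
```

View pics/a.png

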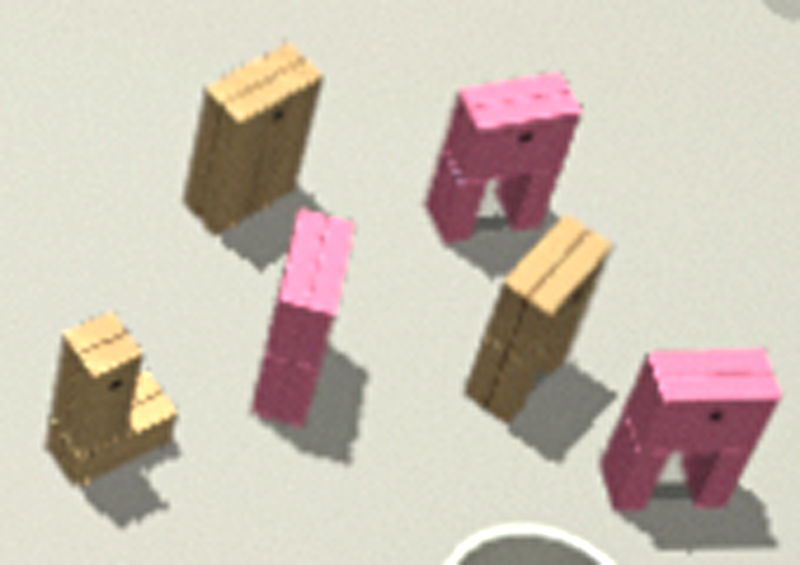

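View pics/b.png

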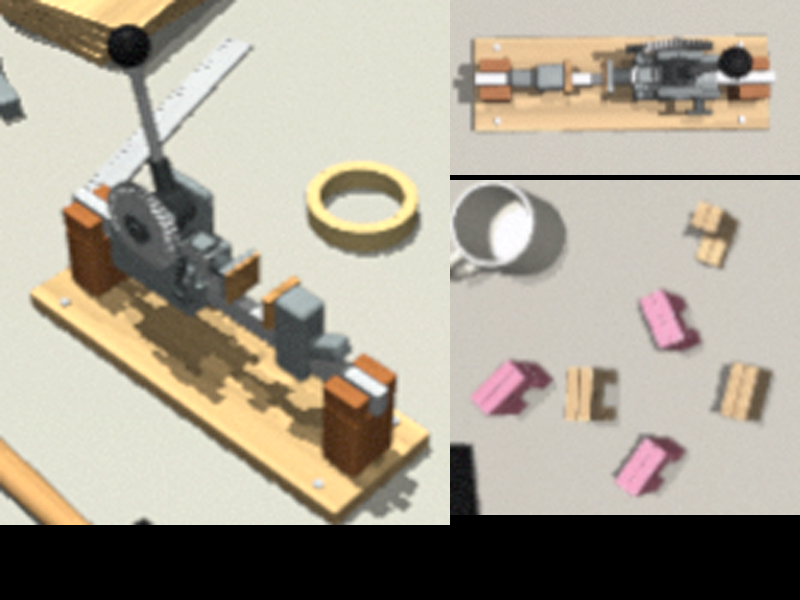

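The plywood U is at scene (475,347) and top (205,265), where its shadow shows the slot. The other plywood piece is the solid blank. In the top view the corks are around x 350–362, y 236, with the fixed jaw on the left (+y).

```bash
python3 - <<'E'
from h import *
import pickle
d=pickle.load(open('c.pkl','rb'));S,T=d['scene'],d['top']
f=lambda x,y:(360+x*170/800-.4,280+y*120/565-.4)
print("bracket top corners, scene",[onz(S,f(*p),.084).round(4) for p in[(505,283),(568,215),(612,245),(553,313)]])
im=cv2.imread('pics/top0.png');hsv=cv2.cvtColor(im,cv2.COLOR_BGR2HSV)
m=cv2.inRange(hsv,(10,50,110),(25,255,255))
n,l,s,ce=cv2.connectedComponentsWithStats(m)
for i in range(1,n):
    if s[i,4]>30: print(s[i],ce[i].round(1),onz(T,ce[i],.084).round(4))
g=lambda x,y:(305+(x-450)/2.5,205+y/2.5)
print("bar L/R ends",onz(T,g(474,78),.1),onz(T,g(774,77),.1))
print("fixed, pad cork",onz(T,g(566,77),.137),onz(T,g(610,77),.137))
# knob
for n in('scene','top'):
    im=cv2.imread(f'pics/{n}0.png'); 
k=[(S,(205+128/3,140+45/3)),(T,g(736,62))];print("knob",tri(k))
E
```

```text
bracket top corners, scene [array([0.4773, 0.3432, 0.084 ]), array([0.4276, 0.3432, 0.084 ]), array([0.4281, 0.3653, 0.084 ]), array([0.4761, 0.3659, 0.084 ])]
[285 155  30  38 751] [298.7 173.1] [0.7159 0.0903 0.084 ]
[348 169  79  12 564] [387.8 174. ] [ 0.7201 -0.16    0.084 ]
[239 202  11  10  74] [243.8 206.6] [0.6167 0.2413 0.084 ]
[241 214  10   9  68] [245.3 218. ] [0.5848 0.2356 0.084 ]
[495 215  11  11  85] [499.8 219.5] [ 0.6011 -0.4758  0.084 ]
[398 219  35  14 196] [420.7 223.1] [ 0.5842 -0.2542  0.084 ]
[314 220  80  22 734] [344.6 225.7] [ 0.571  -0.0428  0.084 ]
[ 315  239  118   19 1427] [371.2 250.1] [ 0.5053 -0.1184  0.084 ]
[317 240  12   4  48] [322.5 241.5] [0.5252 0.0172 0.084 ]
[249 255  12  19 161] [254.5 263.8] [0.4574 0.2042 0.084 ]
[198 256   9  18 147] [201.7 264.5] [0.4507 0.3529 0.084 ]
[ 108  288   30   47 1041] [121.9 311.3] [0.312  0.5758 0.084 ]
[ 501  306   73  109 5732] [538.8 360.4] [ 0.2145 -0.5883  0.084 ]
bar L/R ends [0.53810797 0.03879637 0.1       ] [ 0.54874027 -0.28981411  0.1       ]
fixed, pad cork [ 0.53932626 -0.06079808  0.137     ] [ 0.54067843 -0.107448    0.137     ]
knob (array([ 0.54721701, -0.21433356,  0.2768053 ]), [np.float64(0.0002323249149120937), np.float64(0.00023232491491216925)])
```

Call:
arm_command(deltas=[0,0,-0.375,0.106,-0.111,0,91,0,0,-0.751,0.213,-0.223,0,91,0,0,-0.751,0.213,-0.223,0,91,0,0,-0.751,0.213,-0.223,0,91,0,0,-0.751,0.213,-0.223,0,91,0,0,-0.751,0.213,-0.223,0,91,0,0,-0.751,0.213,-0.223,0,91,0,0,-0.751,0.213,-0.223,0,91,0,0,-0.751,0.213,-0.223,0,91,0,0,-0.751,0.213,-0.223,0,91,0,0,-0.751,0.213,-0.223,0,91])

```text
clock: 1.25
position: [0.4512, 0.3551, 0.2456]
ee_rot: [-2.218, -2.225, 0.0]
force: [-0.3, -0.0, -0.6]
width: 0.992
gripper_force: 0.0
```

```bash
python3 - <<'E'
from h import *
o=sensors.observe();im,c=snap('wrist','w1.png')
from scipy.spatial.transform import Rotation as R
print(o['position'],R.from_rotvec(o['ee_rot']).as_matrix().round(3))
hsv=cv2.cvtColor(im,cv2.COLOR_BGR2HSV);m=cv2.inRange(hsv,(10,50,100),(25,255,255))
m=cv2.morphologyEx(m,cv2.MORPH_CLOSE,np.ones((7,7)))
cs,_=cv2.findContours(m,cv2.RETR_EXTERNAL,cv2.CHAIN_APPROX_SIMPLE)
for k in cs:
    if cv2.contourArea(k)>300:
        b=cv2.boxPoints(cv2.minAreaRect(k));print([onz(c,p,.084)[:2].round(4) for p in b],b.round().tolist())
E
```

```text
[0.45121173 0.35510487 0.24561191] [[-0.003  1.    -0.   ]
 [ 1.     0.003 -0.   ]
 [-0.    -0.    -1.   ]]
[array([0.4311, 0.2054]), array([0.4814, 0.2056]), array([0.4819, 0.1894]), array([0.4308, 0.1893])] [[298.0, 370.0], [348.0, 370.0], [348.0, 383.0], [298.0, 383.0]]
[array([0.4257, 0.3652]), array([0.4748, 0.3654]), array([0.4754, 0.3428]), array([0.4252, 0.3426])] [[289.0, 215.0], [346.0, 215.0], [346.0, 240.0], [289.0, 240.0]]
[array([0.223 , 0.5406]), array([0.3258, 0.5333]), array([0.3233, 0.5048]), array([0.2188, 0.5106])] [[30.0, 0.0], [154.0, 0.0], [154.0, 40.0], [30.0, 40.0]]
```

View pics/w1.png

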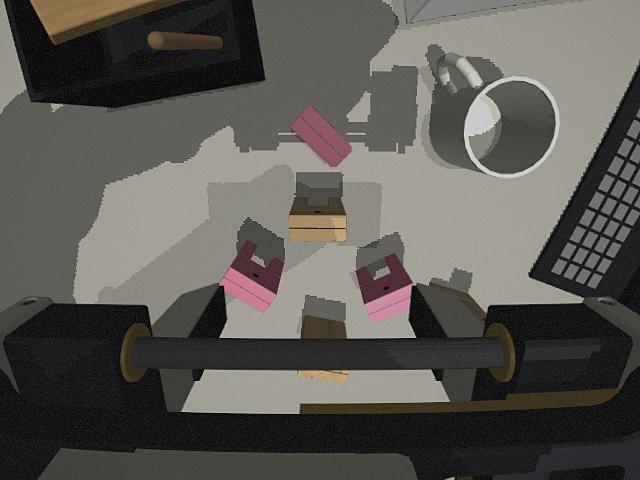

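The picture shows the plywood U directly ahead, with its top face at pixels (289–346, 215–240) and its slot visible in the shadow. There is a pink decoy on either side of it, nearer the hand, and the blank lies behind them.

```bash
python3 - <<'E'
from h import *
c=optics.calibration('wrist')
print([onz(c,p,0).round(3) for p in[(247,240),(285,262),(383,253),(360,275)]],[onz(c,p,.084).round(3) for p in[(233,265),(283,288),(362,297),(405,283)]])
E
```

```text
[array([0.371, 0.316, 0.   ]), array([0.413, 0.289, 0.   ]), array([0.525, 0.301, 0.   ]), array([0.5  , 0.273, 0.   ])] [array([0.374, 0.319, 0.084]), array([0.419, 0.296, 0.084]), array([0.492, 0.287, 0.084]), array([0.531, 0.301, 0.084])]
```

Call:
arm_command(deltas=[0,0,0,0,-0.001,-0.04,66,0,0,0,0,-0.001,-0.08,66,0,0,0,0,-0.001,-0.12,66,0,0,0,0,-0.001,-0.15,66,0,0,0,0,-0.001,-0.17,66,0,0,0,0,-0.001,-0.18,66,0,0,0,0,-0.001,-0.18,66,0,0,0,0,-0.001,-0.18,45,0,0,0,0,-0.001,-0.18,45,0,0,0,0,-0.001,-0.18,45,0,0,0,0,-0.001,-0.18,45,0,0,0,0,-0.001,-0.18,45,0,0,0,0,-0.001,-0.18,45], force=20)

```text
clock: 2.6
position: [0.4522, 0.3542, 0.0669]
ee_rot: [-2.222, -2.221, -0.003]
force: [-0.8, 0.4, 6.7]
width: 0.535
gripper_force: 20.0
```

Call:
arm_command(deltas=[0,0,0,0,0,0.01,45,0,0,0,0,0,0.03,45,0,0,0,0,0,0.07,45,0,0,0,0,0,0.12,45,0,0,0,0,0,0.17,45,0,0,0.01,0.01,-0.03,0.2,45,0,0,0.02,0.02,-0.07,0.22,45,0,0,0.02,0.03,-0.11,0.235,45,0,0,0.02,0.04,-0.15,0.235,45,0,0,0.02,0.05,-0.19,0.235,45,0,0,0.02,0.06,-0.23,0.235,45,0,0,0.02,0.07,-0.27,0.235,45,0,0,0.02,0.08,-0.31,0.235,45,0,0,0.02,0.09,-0.35,0.235,45,0,0,0.02,0.091,-0.39,0.235,45,0,0,0.02,0.091,-0.43,0.235,45,0,0,0.02,0.091,-0.46,0.235,45,0,0,0.02,0.091,-0.475,0.235,45,0,0,0.02,0.091,-0.484,0.235,45,0,0,0.02,0.091,-0.484,0.235,45])

```text
clock: 4.6
position: [0.5424, -0.1314, 0.3012]
ee_rot: [2.189, 2.253, 0.0]
force: [-0.5, -0.0, -1.2]
width: 0.536
gripper_force: 20.0
```

```bash
python3 - <<'E'
from h import *
import pickle
o=sensors.observe();im,c=snap('wrist','w2.png');pickle.dump(c,open('w2.pkl','wb'))
print(o['position'],o['ee_rot'],o['force'],o['width'])
E
```

```text
[ 0.54236709 -0.13138929  0.30119473] [2.18887881e+00 2.25298567e+00 1.81814641e-04] [-0.46661553 -0.02733068 -1.20270366] 0.5357686576882507
```

View pics/w2.png

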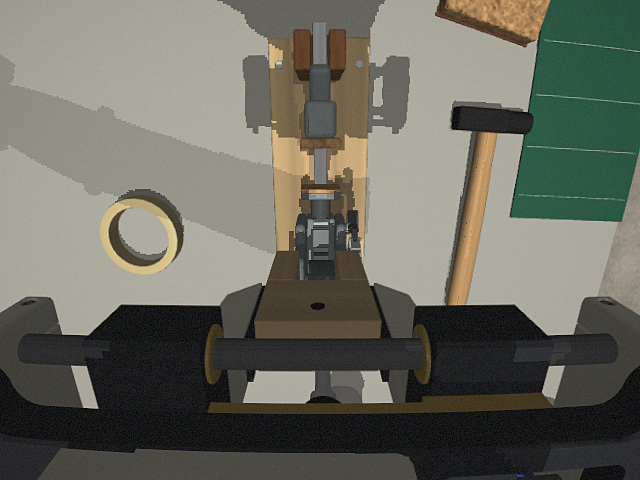

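```bash
python3 - <<'E'
from h import *
import pickle
c=pickle.load(open('w2.pkl','rb'));im=cv2.imread('pics/w2.png')
hsv=cv2.cvtColor(im,cv2.COLOR_BGR2HSV)
for r in range(134,200): print(r,hsv[r,308],hsv[r,333],hsv[r,320]) if r<154 or r>178 else 0
for r in (155,160,165,170): print(r,''.join('#' if s<60 else '.' for s in hsv[r,300:340,1]), hsv[r,300:340,2])
for r in (143,145,188,191):print(r,[tuple(x) for x in hsv[r,296:346:2]])
for r in (30,60,):print(r,hsv[r,305:335,1])
E
```

```text
134 [100   9  87] [80 10 74] [120   3  90]
135 [98 13 78] [98 14 74] [90 24 84]
136 [99 22 81] [96 18 71] [105  19  81]
137 [90 13 61] [14 46 61] [103  27  66]
138 [16 81 66] [ 15 123  87] [15 64 56]
139 [ 18 120 104] [ 16 115 113] [ 16 129  87]
140 [ 17 123 122] [ 16 126 111] [ 16 132  91]
141 [ 17 132 114] [ 17 119 111] [ 16 110  97]
142 [ 17 131 111] [ 16 125 108] [ 13 114 105]
143 [ 17 129 113] [ 17 117 109] [ 15 124 105]
144 [ 16 125 114] [ 17 124 107] [ 15 111 113]
145 [ 16 112 112] [ 16 124 109] [ 16 128 112]
146 [ 16 122 109] [ 17 127 114] [ 14 113 106]
147 [ 15 126 101] [ 16 117 109] [ 17 135  85]
148 [ 17 100 105] [ 19  94 109] [21 28 90]
149 [ 16  91 126] [ 18  97 116] [120   4 117]
150 [ 17  91 135] [ 17  91 115] [ 38   8 123]
151 [ 17 103 129] [ 19  93 113] [  0   2 119]
152 [ 19  96 127] [ 18  93 113] [  0   2 120]
153 [ 17  90 128] [ 16  96 109] [140   6 119]
179 [16 81 94] [ 19  97 168] [ 75   4 119]
180 [19 93 96] [ 17  97 181] [ 90   4 119]
181 [14 88 98] [ 18  99 185] [  0   0 121]
182 [ 15  92 100] [16 86 92] [ 80   6 124]
183 [ 18  93 102] [19 91 84] [ 90   4 128
[... 5675 characters left out ...]
nt8(16), np.uint8(129), np.uint8(199)), (np.uint8(15), np.uint8(129), np.uint8(188)), (np.uint8(16), np.uint8(124), np.uint8(148)), (np.uint8(16), np.uint8(126), np.uint8(154)), (np.uint8(15), np.uint8(129), np.uint8(69)), (np.uint8(16), np.uint8(128), np.uint8(120)), (np.uint8(15), np.uint8(126), np.uint8(111)), (np.uint8(16), np.uint8(134), np.uint8(101)), (np.uint8(16), np.uint8(83), np.uint8(89)), (np.uint8(18), np.uint8(90), np.uint8(96))]
30 [143 164 151 171 113  15  19  19   4   6   2   0   4   2   4   2   6   4
   2   2   6   5  22  21  84 165 151 155 146 148]
60 [146 148 142 146 142 170 143 187  12   6   8  10   4   4   6   4   2   9
   2   6   4  16 163 168 140 146 150 144 145 141]
```

```bash
python3 - <<'E'
from h import *
import pickle
c=pickle.load(open('w2.pkl','rb'))
print("cam",ray(c,(320,240))[0])
p=lambda u,v,z:print((u,v,z),onz(c,(u,v),z)[:2].round(4))
for u in(313.7,326.5): p(u,155,.1);p(u,170,.1)
p(315,30,.1); p(310,30,.1);p(326,30,.1);p(312.5,60,.1);p(326.5,60,.1)
p(320,147.7,.137);p(320,188.8,.137);p(320,183.5,.107)
p(299.5,144,.137);p(341,144,.137);p(301.5,190.5,.137);p(341,190.5,.137)
# held bracket: bottom edge pts in front face at y_center+.012
print(proj(c,[[.5424+s*.025,-.1314+.012,.3012+z] for z in(-.0669,.0171) for s in(-1,1)]).round(1))
E
```

```text
cam [ 0.53928224 -0.04863636  0.439984  ]
(313.7, 155, 0.1) [ 0.5364 -0.0736]
(313.7, 170, 0.1) [ 0.5368 -0.0875]
(326.5, 155, 0.1) [ 0.5483 -0.0733]
(326.5, 170, 0.1) [ 0.5488 -0.0871]
(315, 30, 0.1) [0.5348 0.0325]
(310, 30, 0.1) [0.5305 0.0324]
(326, 30, 0.1) [0.5442 0.0328]
(312.5, 60, 0.1) [0.5333 0.0082]
(326.5, 60, 0.1) [0.5455 0.0086]
(320, 147.7, 0.137) [ 0.5418 -0.0649]
(320, 188.8, 0.137) [ 0.5428 -0.099 ]
(320, 183.5, 0.107) [ 0.543 -0.099]
(299.5, 144, 0.137) [ 0.5248 -0.0623]
(341, 144, 0.137) [ 0.5589 -0.0614]
(301.5, 190.5, 0.137) [ 0.5271 -0.1009]
(341, 190.5, 0.137) [ 0.5607 -0.0999]
[[278.2 247.7]
 [360.5 249.9]
 [255.6 318. ]
 [385.1 321.2]]
```

The held bracket sits straight in the hand. The bar shows between the corks at columns 314–326, rows 148–184, with cork edges at rows 148 and 189. That gives a 34.1 mm gap, matching the 34 mm spec, and bar_top ≈ (0.5426, −0.0820) with yaw 0.034.

Call:
arm_command(deltas=[0,0,0.003,0,0.025,0,45,0,0,0.003,0,0.049,0,45,0,0,0.003,0,0.0495,0,45,0,0,0.003,0,0.0495,-0.03,45,0,0,0.003,0,0.0495,-0.06,45,0,0,0.003,0,0.0495,-0.08,45,0,0,0.003,0,0.0495,-0.1,45,0,0,0.003,0,0.0495,-0.115,45,0,0,0.003,0,0.0495,-0.13,45,0,0,0.003,0,0.0495,-0.14,45,0,0,0.003,0,0.0495,-0.15,45,0,0,0.003,0,0.0495,-0.16,45,0,0,0.003,0,0.0495,-0.165,45,0,0,0.003,0,0.0495,-0.17,45,0,0,0.003,0,0.0495,-0.17,45,0,0,0.003,0,0.0495,-0.17,45])

```text
clock: 6.25
position: [0.5428, -0.081, 0.131]
ee_rot: [2.182, 2.26, 0.0]
force: [0.2, -0.2, -1.6]
width: 0.537
gripper_force: 20.0
```

Now at 8 mm above rest, with no contact. Lowering slowly.

Call:
arm_command(deltas=[0,0,0,0,-0.001,-0.001,45,0,0,0,0,-0.001,-0.002,45,0,0,0,0,-0.001,-0.003,45,0,0,0,0,-0.001,-0.004,45,0,0,0,0,-0.001,-0.005,45,0,0,0,0,-0.001,-0.006,45,0,0,0,0,-0.001,-0.007,45,0,0,0,0,-0.001,-0.007,45,0,0,0,0,-0.001,-0.007,45])

```text
clock: 7.15
position: [0.5427, -0.0819, 0.1237]
ee_rot: [2.182, 2.26, -0.0]
force: [-0.3, 0.1, -1.4]
width: 0.536
gripper_force: 20.0
```

Call:
arm_command(deltas=[0,0,0,0,0,-0.0005,45,0,0,0,0,0,-0.001,45,0,0,0,0,0,-0.0015,45,0,0,0,0,0,-0.0015,45])

```text
clock: 7.55
position: [0.5427, -0.0819, 0.1228]
ee_rot: [2.182, 2.26, 0.001]
force: [-2.8, 0.3, 7.0]
width: 0.538
gripper_force: 20.0
```

The force jumped to 7 N, so the bracket is seated. Opening the fingers.

Call:
arm_command(deltas=[0,0,0,0,0,0.0005,52,0,0,0,0,0,0.0005,58,0,0,0,0,0,0.0005,66,0,0,0,0,0,0.0005,66,0,0,0,0,0,0.0005,66,0,0,0,0,0,0.01,66,0,0,0,0,0,0.03,66,0,0,0,0,0,0.07,66,0,0,0,0,0,0.12,66,0,0,0,0,0,0.17,66,0,0,0,0,0,0.22,66,0,0,0,0,0,0.247,66,0,0,0,0,0,0.247,66,0,0,0,0,0,0.247,66])

```text
clock: 8.95
position: [0.5426, -0.082, 0.3698]
ee_rot: [2.181, 2.26, 0.002]
force: [-0.6, 0.0, -0.3]
width: 0.719
gripper_force: 0.0
```

```bash
python3 - <<'E'
from h import *
o=sensors.observe();print(o['position'],o['joints'].round(2))
w,c=snap('wrist','w3.png');s,cs=snap('scene','s3.png');t,ct=snap('top','t3.png')
x=np.zeros((600,800,3),np.uint8)
x[:400,:400]=cv2.resize(w[80:240,240:400],(400,400))
d=cv2.resize(s[140:310,205:340],(400,504));x[:504,400:]=d
cv2.imwrite('pics/x3.png',np.clip(x*1.4,0,255).astype(np.uint8))
# knob blobs
for n,im,cc,(x0,y0,x1,y1) in(("scene",s,cs,(230,140,270,170)),("top",t,ct,(400,215,440,245))):
    m=(im[y0:y1,x0:x1].max(2)<45).astype(np.uint8)
    n_,l,st,ce=cv2.connectedComponentsWithStats(m)
    for i in range(1,n_):
        if st[i,4]>20: print(n,st[i],ce[i]+[x0,y0])
E
```

```text
[ 0.5425919  -0.08197251  0.3698269 ] [-0.41  0.24  0.59  1.59 -0.14  1.35  0.24]
scene [ 11   9  15  14 163] [247.47852761 155.24539877]
top [ 3  0  4  8 21] [404.76190476 218.33333333]
top [19 10  6 11 40] [421.8  230.25]
```

View pics/x3.png

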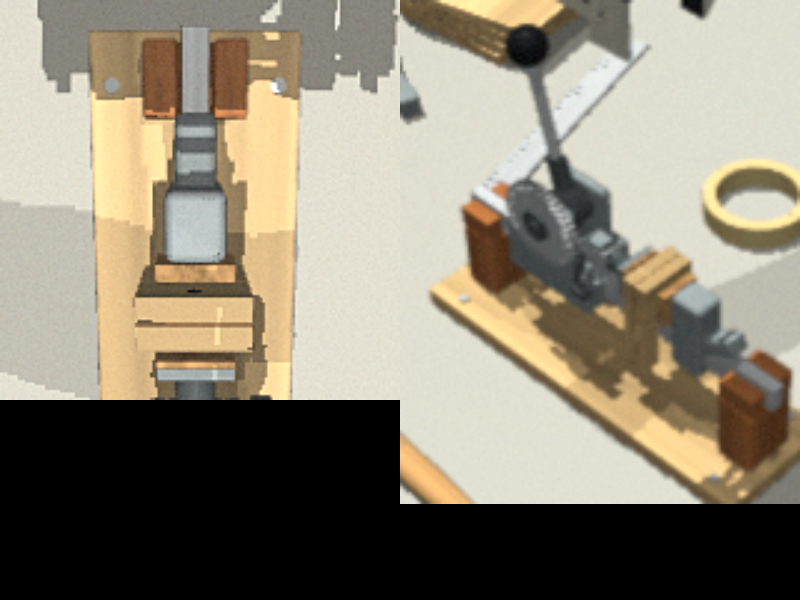

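The bracket sits astride the bar between the corks, upright and released. The knob is still at about (0.547, −0.213, 0.278), with the lever open. I'll pre-tilt the hand −20° so the swing stays near vertical, then move over the knob.

Call:
arm_command(deltas=[-0.07,-0.002,0,0.001,-0.03,0.01,66,-0.15,-0.005,0,0.003,-0.07,0.01,66,-0.222,-0.0075,0,0.0044,-0.11,0.01,66,-0.222,-0.0075,0,0.0044,-0.131,0.01,66,-0.222,-0.0075,0,0.0044,-0.131,0,66,-0.222,-0.0075,0,0.0044,-0.131,-0.03,66,-0.222,-0.0075,0,0.0044,-0.131,-0.055,66,-0.222,-0.0075,0,0.0044,-0.131,-0.075,66,-0.222,-0.0075,0,0.0044,-0.131,-0.085,66,-0.222,-0.0075,0,0.0044,-0.131,-0.092,66,-0.222,-0.0075,0,0.0044,-0.131,-0.092,66,-0.222,-0.0075,0,0.0044,-0.131,-0.092,66])

```text
clock: 10.3
position: [0.5475, -0.2129, 0.2778]
ee_rot: [1.993, 2.064, -0.351]
force: [-0.6, -0.8, 0.0]
width: 0.718
gripper_force: 0.0
```

```bash
python3 - <<'E'
from h import *
o=sensors.observe();print(o['position'],o['joints'].round(2))
s,cs=snap('scene','s4.png');w,c=snap('wrist','w4.png')
x=np.zeros((480,800,3),np.uint8);x[:,:400]=cv2.resize(w[:,120:520],(400,480));x[:,400:]=cv2.resize(s[90:234,180:300],(400,480))
cv2.imwrite('pics/x4.png',np.clip(x*1.4,0,255).astype(np.uint8))
E
```

```text
[ 0.54745203 -0.21292294  0.27784282] [-0.41  0.34  0.65  1.78  0.16  1.01  0.15]
```

View pics/x4.png

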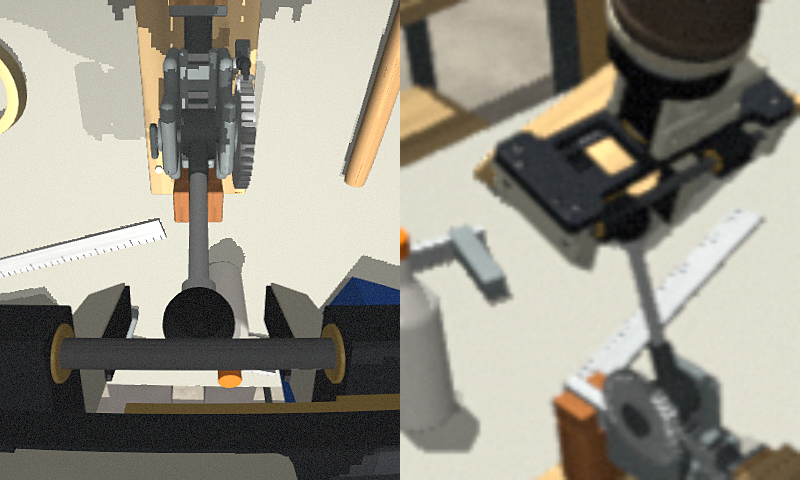

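The knob is centred between the fingers at (198,315) in the crop. Closing on it.

Call:
arm_command(deltas=[0,0,0,0,0,0,28,0,0,0,0,0,0,28,0,0,0,0,0,0,28,0,0,0,0,0,0,28,0,0,0,0,0,0,28,0,0,0,0,0,0,28], force=35)

```text
clock: 11.0
position: [0.5478, -0.2128, 0.2774]
ee_rot: [1.992, 2.065, -0.351]
force: [5.2, -1.7, -3.3]
width: 0.33
gripper_force: 35.0
```

```bash
python3 - <<'E'
import numpy as np
for k in np.arange(0,.80,.0785/2).tolist()+[.785]:
    f=np.radians(75)-k; a=-.135*(np.cos(f)-np.cos(np.radians(75)));z=.135*(np.sin(f)-np.sin(np.radians(75)))
    r=k/(np.pi/2);print(round(k,3),[round(v,4) for v in(r,r*.034,0,-.034*a,a,z)])
E
```

```text
0.0 [0.0, 0.0, 0, np.float64(0.0), np.float64(-0.0), np.float64(0.0)]
0.039 [0.025, 0.0008, 0, np.float64(0.0002), np.float64(-0.0051), np.float64(-0.0015)]
0.079 [0.05, 0.0017, 0, np.float64(0.0003), np.float64(-0.0101), np.float64(-0.0031)]
0.118 [0.075, 0.0025, 0, np.float64(0.0005), np.float64(-0.0151), np.float64(-0.005)]
0.157 [0.0999, 0.0034, 0, np.float64(0.0007), np.float64(-0.02), np.float64(-0.0071)]
0.196 [0.1249, 0.0042, 0, np.float64(0.0008), np.float64(-0.0248), np.float64(-0.0093)]
0.235 [0.1499, 0.0051, 0, np.float64(0.001), np.float64(-0.0295), np.float64(-0.0118)]
0.275 [0.1749, 0.0059, 0, np.float64(0.0012), np.float64(-0.0341), np.float64(-0.0144)]
0.314 [0.1999, 0.0068, 0, np.float64(0.0013), np.float64(-0.0386), np.float64(-0.0172)]
0.353 [0.2249, 0.0076, 0, np.float64(0.0015), np.float64(-0.043), np.float64(-0.0201)]
0.393 [0.2499, 0.0085, 0, np.float64(0.0016), np.float64(-0.0472), np.float64(-0.0233)]
0.432 [0.2749, 0.0093, 0, np.float64(0.0017), np.float64(-0.0514), np.float64(-0.0266)]
0.471 [0.2998, 0.0102, 0, np.float64(0.0019), np.float64(-0.0554), np.float64(-0.0301)]
0.51 [0.3248, 0.011, 0, np.float64(0.002), np.float64(-0.0592), np.float64(-0.0337)]
0.549 [0.3498, 0.0119, 0, np.float64(0.0021), np.float64(-0.063), np.float64(-0.0374)]
0.589 [0.3748, 0.0127, 0, np.float64(0.0023), np.float64(-0.0665), np.float64(-0.0414)]
0.628 [0.3998, 0.0136, 0, np.float64(0.0024), np.float64(-0.0699), np.float64(-0.0454)]
0.667 [0.4248, 0.0144, 0, np.float64(0.0025), np.float64(-0.0732), np.float64(-0.0496)]
0.707 [0.4498, 0.0153, 0, np.float64(0.0026), np.float64(-0.0763), np.float64(-0.0539)]
0.746 [0.4748, 0.0161, 0, np.float64(0.0027), np.float64(-0.0792), np.float64(-0.0583)]
0.785 [0.4997, 0.017, 0, np.float64(0.0028), np.float64(-0.0819), np.float64(-0.0629)]
0.785 [0.4997, 0.017, 0, np.float64(0.0028), np.float64(-0.0819), np.float64(-0.0629)]
```

Call:
arm_command(deltas=[0.025,0.001,0,0,-0.0051,-0.0015,28,0.05,0.0017,0,0.0003,-0.0101,-0.0031,28,0.075,0.0025,0,0.0005,-0.0151,-0.005,28,0.1,0.0034,0,0.0007,-0.02,-0.0071,28,0.125,0.0042,0,0.0008,-0.0248,-0.0093,28,0.15,0.0051,0,0.001,-0.0295,-0.0118,28,0.175,0.0059,0,0.0012,-0.0341,-0.0144,28,0.2,0.0068,0,0.0013,-0.0386,-0.0172,28,0.2,0.0068,0,0.0013,-0.0386,-0.0172,28])

```text
clock: 11.9
position: [0.5492, -0.2518, 0.2595]
ee_rot: [2.166, 2.242, -0.034]
force: [4.8, 1.2, -2.5]
width: 0.333
gripper_force: 35.0
```

Call:
arm_command(deltas=[0.025,0.001,0,0.0001,-0.0044,-0.0029,28,0.05,0.0017,0,0.0003,-0.0086,-0.0061,28,0.075,0.0025,0,0.0004,-0.0128,-0.0094,28,0.1,0.0034,0,0.0006,-0.0168,-0.0129,28,0.125,0.0042,0,0.0007,-0.0206,-0.0165,28,0.15,0.0051,0,0.0008,-0.0244,-0.0202,28,0.175,0.0059,0,0.001,-0.0279,-0.0242,28,0.2,0.0068,0,0.0011,-0.0313,-0.0282,28,0.2,0.0068,0,0.0011,-0.0313,-0.0282,28])

```text
clock: 12.8
position: [0.5504, -0.2828, 0.2309]
ee_rot: [-2.032, -2.104, -0.29]
force: [4.4, 2.0, -1.3]
width: 0.328
gripper_force: 35.0
```

```bash
cat > ang.py <<'E'
from h import *
o=sensors.observe();p=o['position'];u=np.array([-.034,.9994])
# fit against start TCP (lever 0)
q0=np.array([.5475,-.2129,.2776]);d=p-q0;a=d[:2]@u;z=d[2]
th0=np.radians(75);v=np.array([-.135*np.cos(th0)+a,.135*np.sin(th0)+z])
print("angle",th0-np.arctan2(v[1],-v[0]),"radius",np.hypot(*v),o['force'],o['ft_torque'])
E
python3 ang.py
```

```text
angle 0.6354320826149689 radius 0.13415590477497819 [ 4.36180982  1.99073954 -1.31103707] [-0.06980962 -0.76965457 -0.20976039]
```

Call:
arm_command(deltas=[0.025,0.001,0,0.0001,-0.0033,-0.0042,28,0.05,0.0017,0,0.0002,-0.0064,-0.0085,28,0.075,0.0025,0,0.0003,-0.0093,-0.0129,28,0.1,0.0034,0,0.0004,-0.012,-0.0175,28,0.1,0.0034,0,0.0004,-0.012,-0.0175,28,0.1,0.0034,0,0.0004,-0.012,-0.0175,28,0.1,0.0034,0,0.0004,-0.012,-0.0175,28])

```text
clock: 13.5
position: [0.5507, -0.2941, 0.214]
ee_rot: [-1.94, -2.011, -0.434]
force: [5.6, 3.7, 0.8]
width: 0.33
gripper_force: 35.0
```

```bash
python3 ang.py; python3 - <<'E'
from h import *
s,cs=snap('scene','s5.png');w,c=snap('wrist','w5.png')
x=np.zeros((480,800,3),np.uint8);x[:,:400]=cv2.resize(w[:,120:520],(400,480));x[:,400:]=cv2.resize(s[140:320,200:350],(400,480))
cv2.imwrite('pics/x5.png',np.clip(x*1.4,0,255).astype(np.uint8))
E
```

```text
angle 0.7875301863408645 radius 0.1340082583138847 [5.56153807 3.70508942 0.80328094] [ 0.02855259 -0.79084379 -0.45342622]
```

View pics/x5.png

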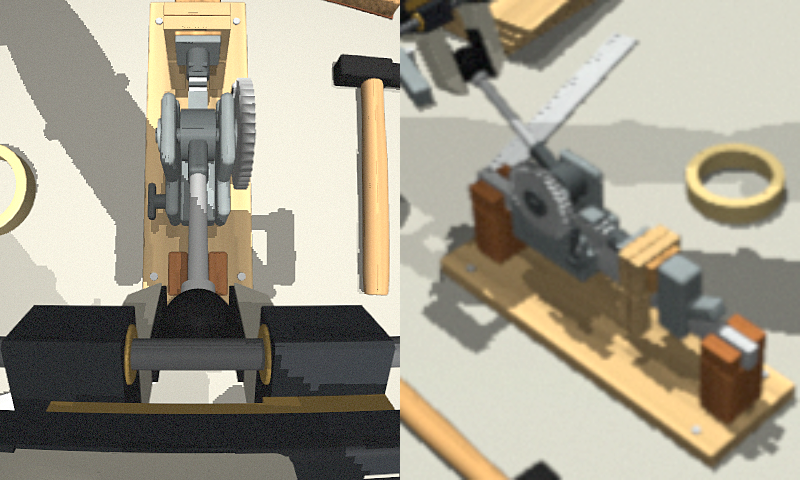

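The bracket is pinched between the corks, the hand holds the knob, and the lever is at 0.79 rad, the fifth tooth. Nothing else has moved, so I'm handing it in.

```bash
python3 -c "
from cell import arm;print(arm.sign_off())"
```

```text
the job is handed in; nothing more can be done
None
```

The bracket sits astride the bar, pinched between the corks; the lever measures about 0.79 rad (fifth click, from the hand's position) with the hand still holding the knob, and the job was handed in at about 13.6 s; no verdict was returned.

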